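# Clear the measured bushing from the bench length gauge and run its jaw home for zeroing

### The job

The bushing that was measured last still stands between the sliding jaw and the anvil of the bench length gauge, the caliper strapped on a steel plate, so the gauge cannot be zeroed. Take the bushing out and stand it upright on the floor of the sample tray with the two bushings already there, keeping those standing in the tray; then slide the caliper's jaw fully home against the anvil. Leave the micrometer and the plug gauge where they lie.

Things in the scene. Friction and masses are not known exactly. Their poses are not given: they have to be found in the camera images.
- mount: Bench length gauge, fixed: dark steel plate 100 x 270 x 10 mm (x, y, z) with a caliper flat on top. Origin: centre of the plate's underside. The beam runs along y, x +8 to +24 mm, top at z 16 mm, under a low aluminium bridge at each end (y -110 and +109 mm, tops at z 24 mm). At the +y end a fixed steel anvil block: x -32 to -3, y +92.5 to +120 mm, top at z 18 mm.
- caliper_jaw (a joint): Sliding jaw along the beam, m, growing as it opens towards the mount's -y. -0.030: home, touching the anvil; gap from jaw to anvil = value + 0.0305. Slides lightly (about 1 N), stays where left. Its black housing rides over the beam: 82 mm long (y), 32 mm wide (mount x 0 to +32 mm), z 16 to 23 mm above the worktop; push its -y end towards +y to close.
- slider_end (a point): Middle of the slider housing's -y end face, the face to push on to close the jaws, at half the housing's height (19.5 mm above the worktop); it lies above the beam's centre line and moves with the jaw.
- bushing: The bushing to clear: turned steel bushing, 28 mm outside diameter, 22 mm high, under 100 g, standing on the plate between jaw and anvil, its top 32 mm above the worktop. Origin at the centre of its underside, z up along its axis.
- tray: Aluminium sample tray, fixed: 120 (x) x 180 (y) x 18 mm high, floor 2 mm thick, walls 2 mm. Origin at the centre of its underside. Two bushings stand in it, one towards each y end; the middle is free.
- wide_bushing: Low wide steel bushing, 34 mm diameter, 14 mm high, standing in the tray towards its +y end. Origin at the centre of its underside.
- tall_bushing: Tall narrow bushing, 24 mm diameter, 28 mm high, standing in the tray towards its -y end. Origin at the centre of its underside.
- micrometer: Bystander: outside micrometer 41 x 134 x 15 mm lying on the worktop to the right. Origin at the centre of its underside, long along its y.
- plug_gauge: Bystander: double-ended plug gauge 18 x 116 x 18 mm lying on the worktop to the left, long along its y. Origin at the centre of its underside.
- anvil_face (a point): Point on the anvil's measuring face at the height of the plate's top (10 mm above the worktop); the face is square to the mount's y axis and looks to -y. The sliding jaw's thin blade (top 16 mm above the worktop) reaches from the beam to mount x -30 mm.

How it is judged:
By the outcome, as a careful person would: the job done as asked, in the order asked, and still so for the second after the job is handed in, with the robot touching nothing.
It also fails if it takes over 48 s, if anything falls off the work surface, if the arm or the gripper's body presses on something with over 40 N, if the wrist force passes 120 N, or if a joint passes its speed limit or range.

### The arm

A 7-joint arm with a two-finger parallel gripper is mounted at the origin on a cart in front of the work surface, level with it; the furniture and walls round the work are solid. World frame = base frame: x ahead of the robot, y to its left, z up, the work surface at z = 0. Lengths are in mm, angles in rad, forces in N, time in s.
With the tool pointing down it reaches from about 425 to 875 mm from the base axis. Payload 9.9 kg.
Tool frame: the origin (TCP) lies on the centre line of the jaws, within the pads' length; the fingertips stand 11 mm ahead of it and the grasp point (between the pads) lies 8 mm behind it; z points along the fingers, y is the line along which they close (so a half turn about z gives the same grasp; the last joint's range is limited). The gripper opens to 85 mm and grips with 20 to 120 N. Pads are 22 mm wide; open, the fingers measure 114 mm over their backs; the gripper's body (76 mm by 85 mm) begins 54 mm behind the grasp point. The pads swing forward as they close: fully open they stand 13 mm farther back than shut.
Start: joints at [1.029, 0.576, 0.025, 1.437, -0.015, 1.129, -0.057], TCP at [298.338, -605.494, 242.289] pointing down, gripper open.
Joint ranges: [-2.76, 2.76], [-0.34, 2.15], [-1.52, 1.57], [0.19, 2.46], [-1.09, 4.23], [0.17, 1.99], [-2.82, 2.82]. Speed limits (rad/s): [2.22, 2.22, 3.01, 3.01, 3.14, 3.14, 3.14].

### API

Orientations are given as a unit quaternion [x, y, z, w].
In Python, from workcell import robot gives the robot as it stands.
- The arm moves only by the tool move_arm, never from a script. Its arguments are lists of equal length, an entry for each row: "xyz": the shift along the world's x, y, z as a fraction of full scale, a list of three; "rot": the turn, a rotation vector about the world's x, y, z as a fraction of full scale, a list of three; "hand": the closure, from 0 (fully open) to 1 (shut). A call has exactly 10 rows; each row is the pose to reach, as a shift and turn from the pose commanded when the call began, turning the shorter way round; what a row does not reach only later rows make up. Full scale, the value 1, is 0.5 m for a shift and pi rad for a turn. A row lasts 1/10 s, in which the tool goes at most 50 mm and 8.59 degrees, less where a joint would pass 70% of its speed; a pose out of reach is approached as far as the arm can. A call with a number of a shift or a turn outside -1 to 1 is refused whole. A call with a gripper value outside its range is refused whole. The fingers move at their own pace and stop on an object; "force" is the grip in N (left out, the last holds). Time passes only in rows, so rows that repeat a pose let the fingers close, or fill a call up. It gives the time, the measured TCP pose, the force, the opening and the grip force at its end, in the units of the state.
- robot.sense(): the state, without advancing time (a new reading comes with each control period).
- robot.camera(name): name is "scene" or "top" or "wrist"; returns a dict with "img" (420x560x3 uint8, red, green, blue), "depth" (420x560 float32, mm along the optical axis (not along the pixel's ray), 0 where there is no reading), "K" (3x3 intrinsics, pixels), "xyz" and "attitude" of the camera in the world. Camera axes: x right, y up, looking along -z (the intrinsics and any distortion apply to the point x, -y, -z); pixel columns grow to the right and rows downward; lengths in mm; the calibration is good to about 2 mm. The wrist camera is an equidistant fisheye: a pixel r from the principal point sees the ray r / f radians off the axis. A picture is of the moment at which its call begins.
- robot.hand_in(): hands the job in; it is judged then, once.
The state is a dict: "time": time; "qpos": joint angles; "qd": joint speeds; "effort": joint torques, N m; "tool_pos": TCP position; "tool_rot": TCP orientation; "force": force on the tool from outside, world axes, zero at the start; "torque": the same for the moment, N m; "finger_gap": finger opening in mm; "grip_force": force on a finger pad.
Only numpy, scipy, OpenCV 4.12 (cv2) and the standard library are available. Lean on these libraries where they do the work, as an engineer would, in place of code of your own. Each camera call takes 0.05 s, during which the arm holds its last target. There are 200 camera calls.

## Working session

There is one attempt and no reset: what is moved stays moved. The work goes in short steps, Python scripts to look and compute and a tool call to move; the robot and the scene stay as the last step left them, time stands still between calls to the robot, and variables do not carry over. Pictures are saved under pics/ and viewed, at most 12 in all, crops included, and the job is handed in when it is done.

Besides the shell and the picture viewer there is one more tool, called after "Emit:" in YAML: its name, and indented under it one key for each argument. move_arm: Moves the arm, as the interface text tells. Its arguments: {"type":"object","properties":{"xyz":{"type":"array"},"rot":{"type":"array"},"hand":{"type":"array"},"force":{"type":"number"}},"required":["xyz","rot","hand"]}

```bash
mkdir -p pics; ls; cat > h.py <<'E'
import numpy as np, cv2
from scipy.spatial.transform import Rotation as R
from workcell import robot
def cloud(c):
    h,w=c["depth"].shape; v,u=np.mgrid[:h,:w]; d=c["depth"]; K=c["K"]
    p=np.stack([(u-K[0,2])/K[0,0]*d,-(v-K[1,2])/K[1,1]*d,-d],-1)
    return p@rot(c).T+np.array(c["xyz"])
def rot(c):
    a=np.array(c["attitude"]); return a if a.shape==(3,3) else R.from_quat(a).as_matrix()
E
python3 - <<'E'
from h import *
for n in ("top","scene"):
    c=robot.camera(n); cv2.imwrite(f"pics/{n}1.png",c["img"][...,::-1]); np.savez(f"{n}1.npz",**c)
    print(n,c["K"].tolist(),c["xyz"],c["attitude"])
s=robot.sense(); print(s)
E
```

```text
pics
top [[537.9869518173007, 0.0, 280.1748487520314], [0.0, 537.9869518173007, 206.41232361478808], [0.0, 0.0, 1.0]] [ 419.10054759  -33.55620433 1580.17010928] [ 0.01991764 -0.0150392  -0.70019895  0.71351142]
scene [[521.0303341859175, 0.0, 281.91661628319486], [0.0, 521.0303341859175, 205.60196800210502], [0.0, 0.0, 1.0]] [-197.90239839 1134.88449052  972.79813881] [-0.13264719  0.45444476  0.84934793 -0.23343687]
{'time': 0.1, 'qpos': array([ 1.02918474,  0.57642239,  0.02488482,  1.43783084, -0.01498406,
        1.12899952, -0.05648736]), 'qd': array([ 0.00048551, -0.00354977,  0.00080314, -0.00257939,  0.00069294,
        0.00078309, -0.00065941]), 'effort': array([ 6.60089761e-03, -7.67293739e+01,  2.25834399e+00, -2.86603600e+01,
        1.59977213e-02,  8.69459269e-03,  1.72559925e-05]), 'tool_pos': array([ 298.15051727, -605.14668027,  241.5445554 ]), 'tool_rot': array([ 9.73912682e-01,  2.26921889e-01, -2.20167528e-04, -7.03957318e-04]), 'force': array([-0.56028927,  0.37094249, -0.44076547]), 'torque': array([-0.04554012, -0.02389543,  0.01668953]), 'grip_force': 0.0, 'finger_gap': 85.59414955830066}
```

View pics/top1.png

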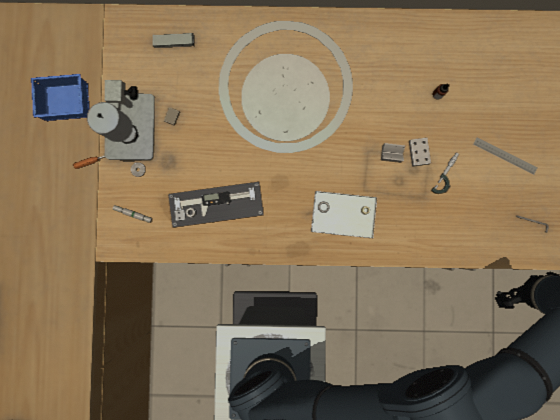

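View pics/scene1.png

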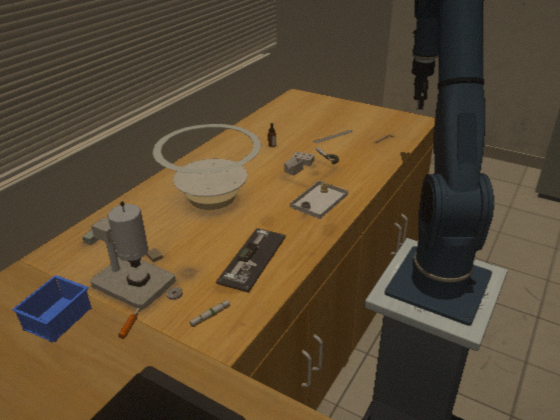

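The top view shows the gauge at about (215,204), with the bushing near (190,210) at its left (+y) end. The tray is at (345,214) with bushings at (323,207) and (365,210). The robot base is at the bottom. Next I'll fit the rectangles.

```bash
cat >> h.py <<'E'
def ray(c,u,v,z):
    K=c["K"]; d=rot(c)@np.array([(u-K[0,2])/K[0,0],-(v-K[1,2])/K[1,1],-1]); o=np.array(c["xyz"])
    return o+d*(z-o[2])/d[2]
E
python3 - <<'E'
from h import *
c=dict(np.load("top1.npz")); im=c["img"]; P=cloud(c)
hsv=cv2.cvtColor(im,cv2.COLOR_RGB2HSV)
def big(m,x0,x1,y0,y1):
    k=np.zeros_like(m);k[y0:y1,x0:x1]=m[y0:y1,x0:x1]
    k=cv2.morphologyEx(k,cv2.MORPH_CLOSE,np.ones((9,9)))
    cs,_=cv2.findContours(k,0,1); return max(cs,key=cv2.contourArea)
nonwood=((hsv[...,1]<70)*255).astype(np.uint8)
for n,b,z in (("mount",(155,275,172,235),10),("tray",(300,390,182,245),18),("mic",(425,465,145,200),8),("plug",(105,160,200,228),9)):
    r=cv2.minAreaRect(big(nonwood,*b)); bp=cv2.boxPoints(r)
    q=np.array([ray(c,u,v,z) for u,v in bp]); e=q[1]-q[0],q[2]-q[1]
    L=max(e,key=np.linalg.norm); print(n,r,q.mean(0).round(1),[np.linalg.norm(x).round(1) for x in e],"ang",np.degrees(np.arctan2(L[1],L[0])).round(2))
print("z table",np.median(P[230:250,160:290,2]))
cv2.imwrite("pics/c1.png",cv2.resize(im[172:245,160:385,::-1],None,fx=3.5,fy=3.5,interpolation=cv2.INTER_CUBIC))
E
```

```text
mount ((215.42828369140625, 204.049072265625), (33.431663513183594, 91.4757080078125), 82.1847152709961) [500.2 167.5  10. ] [np.float64(268.0), np.float64(98.0)] ang -81.1
tray ((343.6938781738281, 214.2389373779297), (63.013221740722656, 41.31810760498047), 5.946863651275635) [ 477.1 -206.8   18. ] [np.float64(120.2), np.float64(183.0)] ang -94.91
mic ((448.5294494628906, 174.11766052246094), (13.033893585205078, 44.93263244628906), 30.963756561279297) [ 600.8 -513.2    8. ] [np.float64(132.9), np.float64(38.0)] ang -30.35
plug ((131.8416290283203, 213.44345092773438), (39.82222366333008, 5.650451183319092), 19.653823852539062) [468.  411.8   9. ] [np.float64(16.5), np.float64(117.3)] ang -108.47
z table 0.7861246501925052
```

View pics/c1.png

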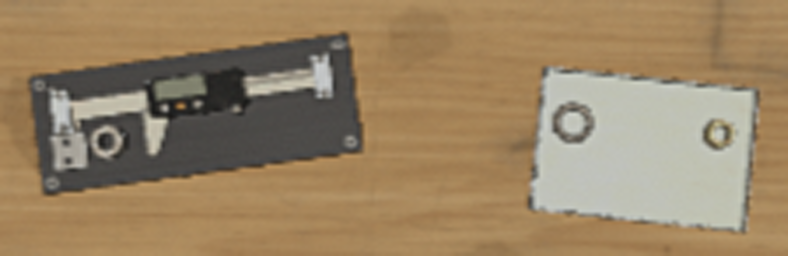

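Emit:
move_arm:
  xyz:
    - [0.04, 0.08, -0.01]
    - [0.08, 0.16, -0.02]
    - [0.12, 0.24, -0.03]
    - [0.16, 0.32, -0.04]
    - [0.2, 0.4, -0.05]
    - [0.24, 0.48, -0.06]
    - [0.28, 0.56, -0.07]
    - [0.32, 0.64, -0.08]
    - [0.36, 0.72, -0.09]
    - [0.4, 0.8, -0.1]
  rot:
    - [0, 0, 0.02]
    - [0, 0, 0.04]
    - [0, 0, 0.06]
    - [0, 0, 0.08]
    - [0, 0, 0.1]
    - [0, 0, 0.12]
    - [0, 0, 0.14]
    - [0, 0, 0.16]
    - [0, 0, 0.18]
    - [0, 0, 0.2]
  hand: [0.1, 0.2, 0.3, 0.4, 0.5, 0.5, 0.5, 0.5, 0.5, 0.5]
  force: 40

```text
time: 1.1
tool_pos: [498.7, -203.8, 192.0]
tool_rot: [0.856, 0.518, -0.0, -0.0]
force: [1.2, -1.1, 0.4]
finger_gap: 42.6
grip_force: 0.0
```

```bash
python3 - <<'E'
from h import *
s=robot.sense(); print(s["time"],s["tool_pos"],s["tool_rot"],s["finger_gap"])
c=dict(np.load("top1.npz")); S=3.5
f=lambda u,v,z: ray(c,160+(u+.5)/S-.5,172+(v+.5)/S-.5,z).round(1)
print("bush",f(108,141,32),"wide",f(573,122,14+2),"tall",f(718,133,30))
M=np.array([500.2,167.5]);a=np.radians(8.9);B=f(108,141,32)[:2]-M
print("bush in mount",B@[np.cos(a),np.sin(a)],B@[-np.sin(a),np.cos(a)])
w=robot.camera("wrist"); cv2.imwrite("pics/w1.png",w["img"][...,::-1]); print(w["K"],w["xyz"],w["attitude"])
E
```

```text
1.1 [ 498.71159945 -203.82028683  191.98866977] [ 8.55508813e-01  5.17788230e-01 -1.14127967e-04 -8.22306661e-05] 42.63854000488287
bush [474.9 236.   32. ] wide [ 498.5 -147.7   16. ] tall [ 490.9 -266.1   30. ]
bush in mount -14.39772314245199 71.5894235785797
[[325.1922621    0.         277.61473426]
 [  0.         325.1922621  210.04015913]
 [  0.           0.           1.        ]] [ 530.77706356 -140.89389543  323.26216441] [-0.13478274  0.03312595 -0.23618925  0.96174369]
```

View pics/w1.png

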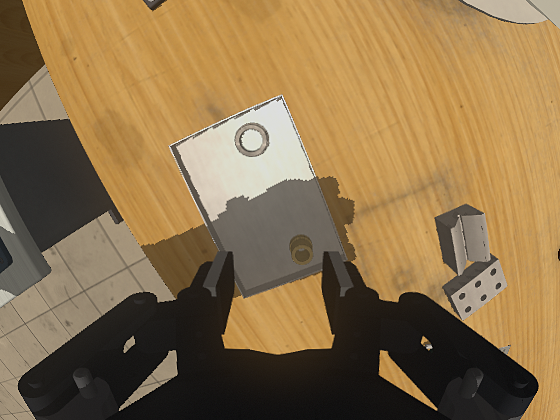

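The wrist camera looks ahead towards +y. The wide bushing is at (252,139), the tall one at (301,248), and the middle of the tray is free.

Emit:
move_arm:
  xyz:
    - [0, 0.08, -0.006]
    - [-0.005, 0.16, -0.012]
    - [-0.01, 0.24, -0.018]
    - [-0.015, 0.32, -0.024]
    - [-0.02, 0.4, -0.03]
    - [-0.02, 0.48, -0.036]
    - [-0.025, 0.56, -0.042]
    - [-0.03, 0.64, -0.05]
    - [-0.03, 0.72, -0.06]
    - [-0.03, 0.78, -0.06]
  rot:
    - [0, 0, 0.02]
    - [0, 0, 0.04]
    - [0, 0, 0.06]
    - [0, 0, 0.08]
    - [0, 0, 0.1]
    - [0, 0, 0.12]
    - [0, 0, 0.14]
    - [0, 0, 0.16]
    - [0, 0, 0.18]
    - [0, 0, 0.203]
  hand: [0.5, 0.5, 0.5, 0.5, 0.5, 0.5, 0.5, 0.5, 0.5, 0.5]

```text
time: 2.15
tool_pos: [482.6, 186.9, 161.7]
tool_rot: [0.649, 0.76, -0.0, -0.0]
force: [0.6, -0.3, -0.3]
finger_gap: 42.4
grip_force: 0.0
```

```bash
cat >> h.py <<'E'
def fray(c,u,v,z):
    K=c["K"]; x=(u-K[0,2])/K[0,0]; y=(v-K[1,2])/K[1,1]; t=np.hypot(x,y)
    d=rot(c)@np.array([np.sin(t)*x/t,-np.sin(t)*y/t,-np.cos(t)]); o=np.array(c["xyz"])
    return o+d*(z-o[2])/d[2]
E
python3 - <<'E'
from h import *
w=robot.camera("wrist"); cv2.imwrite("pics/w2.png",w["img"][...,::-1]); np.savez("w2.npz",**w)
s=robot.sense(); print(s["time"],s["tool_pos"],s["tool_rot"],s["qpos"],w["xyz"])
E
```

```text
2.2 [482.54657202 192.2620155  162.26482236] [ 0.64585349  0.76345832  0.00166932 -0.00136838] [-0.18066114  0.45911308 -0.40924671  1.94098427  0.24620836  0.78778421
 -0.56002487] [471.49881082 256.85208069 293.03818163]
```

View pics/w2.png

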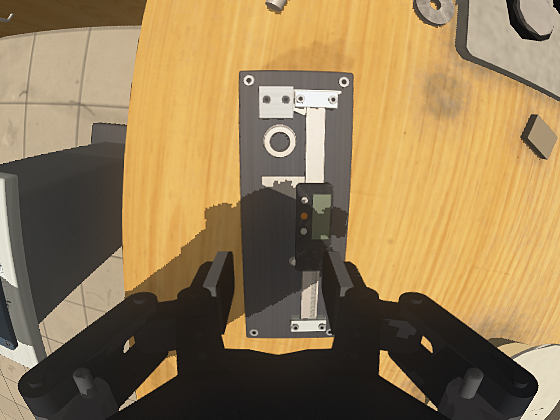

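The bushing's top ring is at (280,140), the anvil edge at row 118, the jaw blade at rows 177-187 and the housing's -y end at about row 270. The four plate screws are visible.

```bash
python3 - <<'E'
from h import *
w=dict(np.load("w2.npz"))
g=cv2.cvtColor(w["img"],cv2.COLOR_RGB2GRAY)
m=np.zeros_like(g); m[121:162,255:300]=(g[121:162,255:300]>120)*255
cs,_=cv2.findContours(m,0,2); k=max(cs,key=cv2.contourArea); e=cv2.minEnclosingCircle(k); print(e)
Sc=[(249,80),(344,80),(333,333),(254,333)]
q=np.array([fray(w,u,v,11)[:2] for u,v in Sc]); M=q.mean(0); d=(q[0]+q[1]-q[2]-q[3]); a=np.arctan2(d[1],d[0])-np.pi/2
print("mount",M,np.degrees(a),q.round(1).tolist())
ex=np.array([np.cos(a),np.sin(a)]);ey=np.array([-ex[1],ex[0]])
for n,u,v,z in (("bush",*e[0],32),("bl",*e[0],32),("edge l",e[0][0]-e[1],e[0][1],32),("edge r",e[0][0]+e[1],e[0][1],32),("anvil",277,118,18),("blade",277,177,16),("hous end",310,270,23)):
    p=fray(w,u,v,z)[:2]; print(n,p.round(1),((p-M)@ex).round(1),((p-M)@ey).round(1))
s=robot.sense();q=s["tool_rot"];T=R.from_quat(q).as_matrix();print(s["tool_pos"],T.round(4).tolist(),np.degrees(np.arctan2(T[1,0],T[0,0])))
E
```

```text
((279.2599182128906, 140.029296875), 16.529170989990234)
mount [502.31741582 169.28447363] 9.241469922191822 [[441.7, 287.4], [522.2, 301.5], [564.8, 50.2], [480.5, 38.1]]
bush [475.2 240.8] -15.3 75.0
bl [475.2 240.8] -15.3 75.0
edge l [462.2 238.8] -28.5 75.1
edge r [488.2 243. ] -2.1 75.0
anvil [470.6 258.1] -17.0 92.8
blade [478.6 208. ] -17.2 42.0
hous end [522.1 128.4] 13.0 -43.5
[482.54657202 192.2620155  162.26482236] [[-0.1657, 0.9862, 0.0001], [0.9862, 0.1657, 0.0043], [0.0042, 0.0008, -1.0]] 99.54047381830414
```

```bash
python3 - <<'E'
from h import *
robot.camera("top"); s=robot.sense(); print(s["tool_pos"])
robot.camera("top");w=robot.camera("wrist"); s=robot.sense(); print(s["tool_pos"],s["tool_rot"],w["xyz"])
g=cv2.cvtColor(w["img"],cv2.COLOR_RGB2GRAY)
for r in ((121,162,255,300),(110,170,245,310)):
    m=np.zeros_like(g); a,b,c,d=r; m[a:b,c:d]=(g[a:b,c:d]>120)*255
    cs,_=cv2.findContours(m,0,2)
    for k in cs:
        if cv2.contourArea(k)>100: e=cv2.minEnclosingCircle(k); print(e,fray(w,*e[0],32).round(1))
E
```

```text
[482.73599308 189.4341624  162.1956704 ]
[483.06672154 184.5765493  161.96769731] [ 6.50757231e-01  7.59285736e-01 -4.17719654e-04 -1.51622394e-04] [471.78096643 256.41171341 293.36116442]
((278.9869079589844, 139.7591552734375), 16.448509216308594) [475.3 240.7  32. ]
((278.9869079589844, 139.7591552734375), 16.448509216308594) [475.3 240.7  32. ]
((301.5, 139.5), 30.438562393188477) [493.1 243.8  32. ]
((275.0, 113.5), 17.356653213500977) [468.9 261.   32. ]
```

Emit:
move_arm:
  xyz:
    - [-0.01, 0.06, 0]
    - [-0.016, 0.11, 0]
    - [-0.016, 0.11, -0.06]
    - [-0.016, 0.11, -0.12]
    - [-0.016, 0.11, -0.17]
    - [-0.016, 0.11, -0.21]
    - [-0.016, 0.11, -0.235]
    - [-0.016, 0.11, -0.25]
    - [-0.016, 0.11, -0.26]
    - [-0.016, 0.11, -0.26]
  rot:
    - [0, 0, 0]
    - [0, 0, 0]
    - [0, 0, 0]
    - [0, 0, 0]
    - [0, 0, 0]
    - [0, 0, 0]
    - [0, 0, 0]
    - [0, 0, 0]
    - [0, 0, 0]
    - [0, 0, 0]
  hand: [0.5, 0.5, 0.5, 0.5, 0.5, 0.5, 0.5, 0.5, 0.5, 0.5]

```text
time: 3.35
tool_pos: [475.5, 239.2, 32.3]
tool_rot: [0.651, 0.759, -0.0, 0.0]
force: [1.0, -0.6, -0.7]
finger_gap: 42.7
grip_force: 0.0
```

```bash
python3 - <<'E'
from h import *
w=robot.camera("wrist"); cv2.imwrite("pics/w3.png",w["img"][...,::-1]); s=robot.sense(); print(s["tool_pos"],s["force"])
E
```

```text
[475.6329821  239.45699819  32.68303092] [ 0.17919574  0.6296829  -1.38820867]
```

View pics/w3.png

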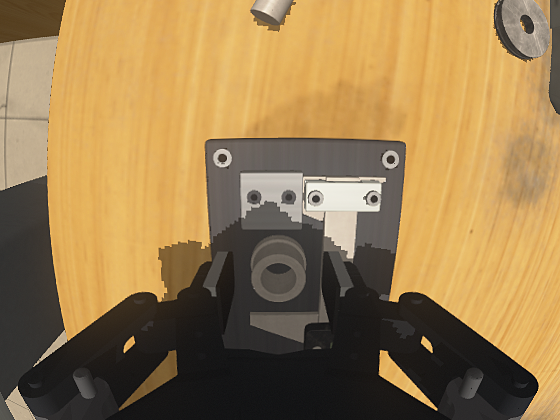

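The bushing, ring at (278,272), is centred between the pads at columns 231 and 327. I'll close now.

Emit:
move_arm:
  xyz:
    - [0, 0, 0]
    - [0, 0, 0]
    - [0, 0, 0]
    - [0, 0, 0]
    - [0, 0, 0]
    - [0, 0, 0]
    - [0, 0, 0]
    - [0, 0, 0]
    - [0, 0, 0.01]
    - [0, 0, 0.02]
  rot:
    - [0, 0, 0]
    - [0, 0, 0]
    - [0, 0, 0]
    - [0, 0, 0]
    - [0, 0, 0]
    - [0, 0, 0]
    - [0, 0, 0]
    - [0, 0, 0]
    - [0, 0, 0]
    - [0, 0, 0]
  hand: [0.6, 0.7, 0.8, 0.9, 0.9, 0.9, 0.9, 0.9, 0.9, 0.9]
  force: 40

```text
time: 4.4
tool_pos: [475.3, 239.5, 42.8]
tool_rot: [0.651, 0.759, -0.0, 0.0]
force: [0.4, 0.3, -0.3]
finger_gap: 23.6
grip_force: 39.2
```

```bash
python3 - <<'E'
from h import *
w=robot.camera("wrist"); cv2.imwrite("pics/w4.png",cv2.resize(w["img"][150:360,140:420,::-1],None,fx=2.5,fy=2.5)); s=robot.sense(); print(s["tool_pos"],s["force"],s["finger_gap"],s["grip_force"])
E
```

```text
[475.68395634 239.71760327  43.49143741] [ 0.66306061  1.37395188 -0.31787187] 23.236515157586833 39.252730747793976
```

View pics/w4.png

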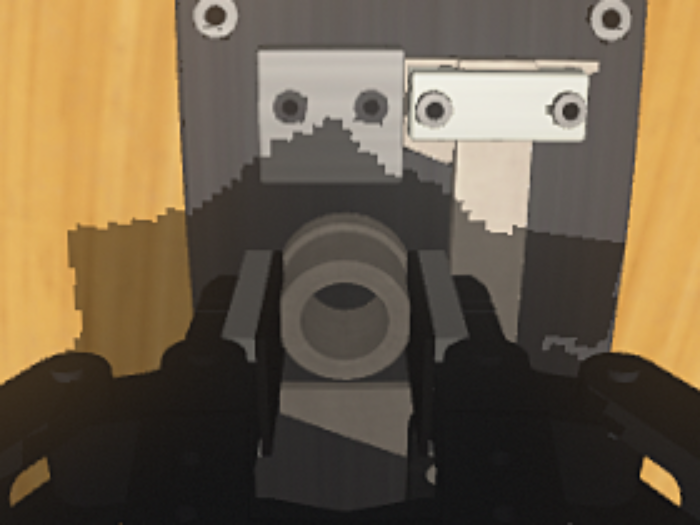

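Emit:
move_arm:
  xyz:
    - [0, 0, 0.03]
    - [0, 0, 0.08]
    - [0, 0, 0.12]
    - [0, -0.02, 0.15]
    - [0, -0.07, 0.16]
    - [0, -0.14, 0.16]
    - [0, -0.21, 0.16]
    - [0, -0.28, 0.16]
    - [0, -0.34, 0.16]
    - [0, -0.38, 0.16]
  rot:
    - [0, 0, 0]
    - [0, 0, 0]
    - [0, 0, 0]
    - [0, 0, 0]
    - [0, 0, 0]
    - [0, 0, 0]
    - [0, 0, 0]
    - [0, 0, -0.01]
    - [0, 0, -0.02]
    - [0, 0, -0.03]
  hand: [0.9, 0.9, 0.9, 0.9, 0.9, 0.9, 0.9, 0.9, 0.9, 0.9]
  force: 40

```text
time: 5.45
tool_pos: [474.6, 46.0, 122.3]
tool_rot: [0.687, 0.726, -0.001, 0.0]
force: [0.3, 0.6, -0.6]
finger_gap: 23.5
grip_force: 39.2
```

```bash
python3 - <<'E'
from h import *
w=robot.camera("wrist"); s=robot.sense(); print(s["tool_pos"],s["force"],s["finger_gap"],s["grip_force"],w["xyz"])
T=R.from_quat(s["tool_rot"]).as_matrix()
print("ring old px in tool", T.T@(fray(w,278,278,s["tool_pos"][2]+1)-s["tool_pos"]))
cv2.imwrite("pics/w5.png",cv2.resize(w["img"][150:360,140:420,::-1],None,fx=2.5,fy=2.5))
E
```

```text
[474.44120458  43.02845833 122.10912726] [-0.88983265 -4.23950248 -1.72112419] 23.432192482416216 39.248141232237685 [470.58930977 116.96001198 253.48007641]
ring old px in tool [ 4.68391777  0.30653416 -1.01544248]
```

View pics/w5.png

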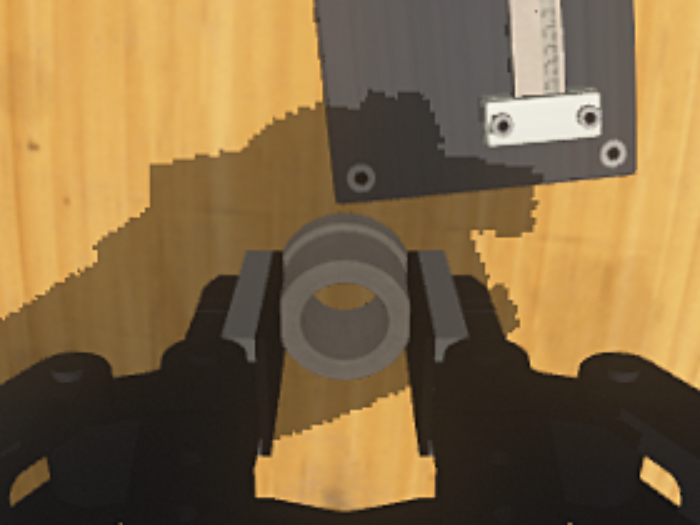

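Bushing held upright and steady.

Emit:
move_arm:
  xyz:
    - [0, -0.04, 0]
    - [0, -0.12, 0]
    - [0, -0.2, 0]
    - [0, -0.28, 0]
    - [0.005, -0.36, 0]
    - [0.01, -0.43, 0]
    - [0.01, -0.48, -0.01]
    - [0.01, -0.51, -0.05]
    - [0.01, -0.51, -0.09]
    - [0.01, -0.51, -0.12]
  rot:
    - [0, 0, -0.01]
    - [0, 0, -0.02]
    - [0, 0, -0.03]
    - [0, 0, -0.04]
    - [0, 0, -0.05]
    - [0, 0, -0.05]
    - [0, 0, -0.05]
    - [0, 0, -0.05]
    - [0, 0, -0.05]
    - [0, 0, -0.05]
  hand: [0.9, 0.9, 0.9, 0.9, 0.9, 0.9, 0.9, 0.9, 0.9, 0.9]
  force: 40

```text
time: 6.5
tool_pos: [479.2, -206.6, 61.3]
tool_rot: [0.742, 0.671, -0.0, -0.0]
force: [0.1, 0.3, -0.2]
finger_gap: 23.6
grip_force: 39.2
```

Emit:
move_arm:
  xyz:
    - [0, 0, 0]
    - [0, 0, -0.01]
    - [0, 0, -0.025]
    - [0, 0, -0.04]
    - [0, 0, -0.05]
    - [0, 0, -0.06]
    - [0, 0, -0.066]
    - [0, 0, -0.07]
    - [0, 0, -0.072]
    - [0, 0, -0.074]
  rot:
    - [0, 0, 0]
    - [0, 0, 0]
    - [0, 0, 0]
    - [0, 0, 0]
    - [0, 0, 0]
    - [0, 0, 0]
    - [0, 0, 0]
    - [0, 0, 0]
    - [0, 0, 0]
    - [0, 0, 0]
  hand: [0.9, 0.9, 0.9, 0.9, 0.9, 0.9, 0.9, 0.9, 0.9, 0.9]
  force: 40

```text
time: 7.5
tool_pos: [480.4, -205.5, 25.3]
tool_rot: [0.741, 0.672, 0.0, 0.0]
force: [-0.6, -0.1, -0.9]
finger_gap: 23.6
grip_force: 39.2
```

```bash
python3 - <<'E'
from h import *
s=robot.sense(); print(s["time"],s["tool_pos"],s["force"],s["finger_gap"])
E
```

```text
7.5 [ 480.44125599 -205.54064922   25.32804944] [-0.58242987 -0.10871129 -0.93064009] 23.601111931138504
```

Emit:
move_arm:
  xyz:
    - [0, 0, -0.001]
    - [0, 0, -0.001]
    - [0, 0, -0.002]
    - [0, 0, -0.002]
    - [0, 0, -0.002]
    - [0, 0, -0.003]
    - [0, 0, -0.003]
    - [0, 0, -0.003]
    - [0, 0, -0.003]
    - [0, 0, -0.003]
  rot:
    - [0, 0, 0]
    - [0, 0, 0]
    - [0, 0, 0]
    - [0, 0, 0]
    - [0, 0, 0]
    - [0, 0, 0]
    - [0, 0, 0]
    - [0, 0, 0]
    - [0, 0, 0]
    - [0, 0, 0]
  hand: [0.9, 0.9, 0.9, 0.9, 0.9, 0.9, 0.9, 0.9, 0.9, 0.9]
  force: 40

```text
time: 8.5
tool_pos: [480.5, -205.6, 24.8]
tool_rot: [0.741, 0.671, 0.0, 0.001]
force: [-3.3, 1.1, 15.0]
finger_gap: 23.4
grip_force: 41.4
```

Contact made. Releasing gently.

Emit:
move_arm:
  xyz:
    - [0, 0, 0.001]
    - [0, 0, 0.001]
    - [0, 0, 0.001]
    - [0, 0, 0.001]
    - [0, 0, 0.001]
    - [0, 0, 0.001]
    - [0, 0, 0.001]
    - [0, 0, 0.001]
    - [0, 0, 0.001]
    - [0, 0, 0.001]
  rot:
    - [0, 0, 0]
    - [0, 0, 0]
    - [0, 0, 0]
    - [0, 0, 0]
    - [0, 0, 0]
    - [0, 0, 0]
    - [0, 0, 0]
    - [0, 0, 0]
    - [0, 0, 0]
    - [0, 0, 0]
  hand: [0.8, 0.72, 0.68, 0.64, 0.6, 0.56, 0.52, 0.5, 0.5, 0.5]

```text
time: 9.5
tool_pos: [480.3, -205.5, 24.3]
tool_rot: [0.741, 0.672, -0.0, -0.0]
force: [-0.7, 0.3, -0.0]
finger_gap: 42.7
grip_force: 0.0
```

Emit:
move_arm:
  xyz:
    - [0, 0, 0.01]
    - [0, 0, 0.03]
    - [0, 0, 0.06]
    - [0, 0, 0.1]
    - [0, 0, 0.15]
    - [0, 0, 0.2]
    - [0, 0, 0.24]
    - [0, 0, 0.26]
    - [0, 0, 0.26]
    - [0, 0, 0.26]
  rot:
    - [0, 0, 0]
    - [0, 0, 0]
    - [0, 0, 0]
    - [0, 0, 0]
    - [0, 0, 0]
    - [0, 0, 0]
    - [0, 0, 0]
    - [0, 0, 0]
    - [0, 0, 0]
    - [0, 0, 0]
  hand: [0.5, 0.5, 0.5, 0.5, 0.5, 0.5, 0.5, 0.5, 0.5, 0.5]

```text
time: 10.5
tool_pos: [480.0, -205.5, 153.9]
tool_rot: [0.741, 0.671, -0.0, -0.0]
force: [-0.9, -0.3, -0.2]
finger_gap: 42.6
grip_force: 0.0
```

```bash
python3 - <<'E'
from h import *
w=robot.camera("wrist"); cv2.imwrite("pics/w6.png",w["img"][...,::-1]); s=robot.sense(); print(s["time"],s["tool_pos"],s["force"],s["finger_gap"])
E
```

```text
10.55 [ 479.79002841 -205.40331502  153.53462499] [0.30436125 0.78286811 0.52808078] 41.933974540766044
```

View pics/w6.png

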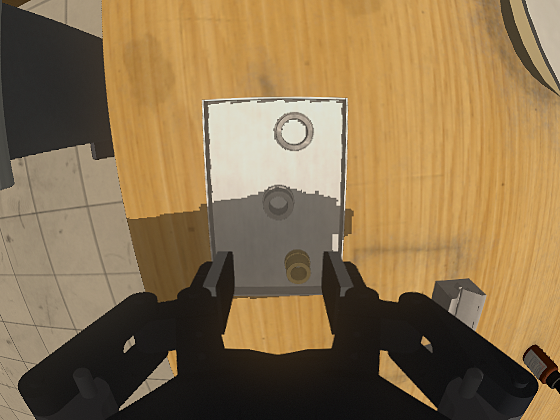

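All three bushings stand in the tray: wide at (293,131), moved one at (278,202), tall at (297,265). Next comes the jaw.

Emit:
move_arm:
  xyz:
    - [0.01, 0.04, 0]
    - [0.02, 0.12, 0]
    - [0.03, 0.2, 0]
    - [0.045, 0.28, 0]
    - [0.06, 0.36, 0]
    - [0.07, 0.44, 0]
    - [0.08, 0.52, -0.01]
    - [0.09, 0.57, -0.04]
    - [0.097, 0.6, -0.08]
    - [0.097, 0.609, -0.12]
  rot:
    - [0, 0, 0.01]
    - [0, 0, 0.02]
    - [0, 0, 0.03]
    - [0, 0, 0.04]
    - [0, 0, 0.05]
    - [0, 0, 0.06]
    - [0, 0, 0.07]
    - [0, 0, 0.082]
    - [0, 0, 0.082]
    - [0, 0, 0.082]
  hand: [0.6, 0.7, 0.8, 0.9, 1, 1, 1, 1, 1, 1]

```text
time: 11.55
tool_pos: [528.6, 101.7, 92.6]
tool_rot: [0.647, 0.762, 0.0, -0.001]
force: [0.3, -0.8, -0.1]
finger_gap: 0.2
grip_force: 0.0
```

Emit:
move_arm:
  xyz:
    - [0, 0, 0]
    - [0, 0, -0.02]
    - [0, 0, -0.05]
    - [0, 0, -0.08]
    - [0, 0, -0.1]
    - [0, 0, -0.11]
    - [0, 0, -0.12]
    - [0, 0, -0.124]
    - [0, 0, -0.128]
    - [0, 0, -0.13]
  rot:
    - [0, 0, 0]
    - [0, 0, 0]
    - [0, 0, 0]
    - [0, 0, 0]
    - [0, 0, 0]
    - [0, 0, 0]
    - [0, 0, 0]
    - [0, 0, 0]
    - [0, 0, 0]
    - [0, 0, 0]
  hand: [1, 1, 1, 1, 1, 1, 1, 1, 1, 1]

```text
time: 12.55
tool_pos: [529.0, 99.1, 29.4]
tool_rot: [0.649, 0.761, 0.0, 0.0]
force: [0.0, -0.8, -0.8]
finger_gap: -0.4
grip_force: 0.0
```

```bash
python3 - <<'E'
from h import *
w=robot.camera("wrist"); cv2.imwrite("pics/w7.png",w["img"][...,::-1]); s=robot.sense(); print(s["time"],s["tool_pos"],s["force"],s["finger_gap"])
E
```

```text
12.6 [528.94520368  99.04133762  29.34973695] [-0.19002607  0.72294758 -0.12389851] 0.6136480685041924
```

View pics/w7.png

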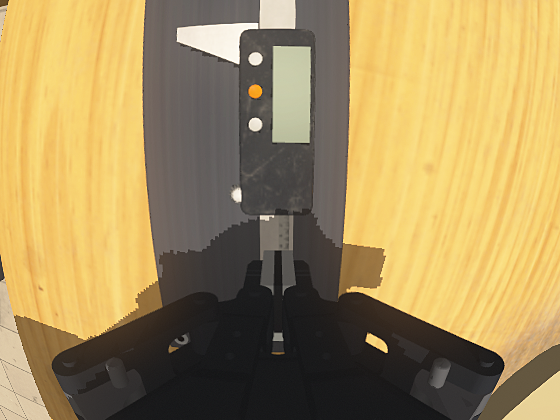

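The shut fingers (column 278) line up with the housing's end face (row 213). I'll push along mount +y.

Emit:
move_arm:
  xyz:
    - [-0.002, 0.012, 0]
    - [-0.004, 0.026, 0]
    - [-0.006, 0.04, 0]
    - [-0.008, 0.052, 0]
    - [-0.01, 0.064, 0]
    - [-0.012, 0.076, 0]
    - [-0.014, 0.088, 0]
    - [-0.016, 0.1, 0]
    - [-0.018, 0.112, 0]
    - [-0.02, 0.124, 0]
  rot:
    - [0, 0, 0]
    - [0, 0, 0]
    - [0, 0, 0]
    - [0, 0, 0]
    - [0, 0, 0]
    - [0, 0, 0]
    - [0, 0, 0]
    - [0, 0, 0]
    - [0, 0, 0]
    - [0, 0, 0]
  hand: [1, 1, 1, 1, 1, 1, 1, 1, 1, 1]

```text
time: 13.6
tool_pos: [518.8, 161.5, 29.3]
tool_rot: [0.649, 0.761, -0.0, 0.0]
force: [0.7, -1.0, -0.3]
finger_gap: -0.1
grip_force: 0.4
```

Emit:
move_arm:
  xyz:
    - [0, 0.002, 0]
    - [0, 0.003, 0]
    - [-0.001, 0.005, 0]
    - [-0.001, 0.006, 0]
    - [-0.001, 0.008, 0]
    - [-0.001, 0.009, 0]
    - [-0.002, 0.01, 0]
    - [-0.002, 0.011, 0]
    - [-0.002, 0.012, 0]
    - [-0.002, 0.012, 0]
  rot:
    - [0, 0, 0]
    - [0, 0, 0]
    - [0, 0, 0]
    - [0, 0, 0]
    - [0, 0, 0]
    - [0, 0, 0]
    - [0, 0, 0]
    - [0, 0, 0]
    - [0, 0, 0]
    - [0, 0, 0]
  hand: [1, 1, 1, 1, 1, 1, 1, 1, 1, 1]

```text
time: 14.6
tool_pos: [518.1, 164.7, 29.2]
tool_rot: [0.649, 0.76, -0.001, 0.001]
force: [1.0, -7.9, 0.8]
finger_gap: -0.0
grip_force: 4.1
```

Emit:
move_arm:
  xyz:
    - [0, 0.002, 0]
    - [0, 0.004, 0]
    - [0, 0.006, 0]
    - [0, 0.006, 0]
    - [0, 0.006, 0]
    - [0, 0.006, 0]
    - [0, 0.006, 0]
    - [0, 0.006, 0]
    - [0, 0.006, 0]
    - [0, 0.006, 0]
  rot:
    - [0, 0, 0]
    - [0, 0, 0]
    - [0, 0, 0]
    - [0, 0, 0]
    - [0, 0, 0]
    - [0, 0, 0]
    - [0, 0, 0]
    - [0, 0, 0]
    - [0, 0, 0]
    - [0, 0, 0]
  hand: [1, 1, 1, 1, 1, 1, 1, 1, 1, 1]

```text
time: 15.6
tool_pos: [518.1, 164.9, 29.1]
tool_rot: [0.65, 0.76, -0.003, 0.002]
force: [2.5, -15.7, 3.7]
finger_gap: -0.1
grip_force: 7.8
```

Emit:
move_arm:
  xyz:
    - [0.001, -0.008, 0]
    - [0.004, -0.025, 0]
    - [0.007, -0.05, 0]
    - [0.007, -0.05, 0.03]
    - [0.007, -0.05, 0.08]
    - [0.007, -0.05, 0.14]
    - [0.007, -0.05, 0.2]
    - [0.007, -0.05, 0.25]
    - [0.007, -0.05, 0.28]
    - [0.007, -0.05, 0.28]
  rot:
    - [0, 0, 0]
    - [0, 0, 0]
    - [0, 0, 0]
    - [0, 0, 0]
    - [0, 0, 0]
    - [0, 0, 0]
    - [0, 0, 0]
    - [0, 0, 0]
    - [0, 0, 0]
    - [0, 0, 0]
  hand: [1, 1, 1, 1, 1, 1, 1, 1, 1, 1]

```text
time: 16.6
tool_pos: [522.5, 144.9, 171.3]
tool_rot: [0.649, 0.761, 0.002, 0.001]
force: [0.2, 0.2, -1.4]
finger_gap: 0.2
grip_force: 0.0
```

```bash
python3 - <<'E'
from h import *
w=robot.camera("wrist"); t=robot.camera("top")
a=cv2.resize(w["img"][40:300,200:400],None,fx=1.6,fy=1.6); b=cv2.resize(t["img"][172:245,300:390],None,fx=4,fy=4)
o=np.zeros((a.shape[0],a.shape[1]+b.shape[1],3),np.uint8); o[:,:a.shape[1]]=a; o[:b.shape[0],a.shape[1]:]=b
cv2.imwrite("pics/w8.png",o[...,::-1]); s=robot.sense(); print(s["time"],s["tool_pos"],s["force"])
E
```

```text
16.7 [521.31243087 144.43448699 168.99513871] [-0.64170516  0.18878369 -1.10529211]
```

View pics/w8.png

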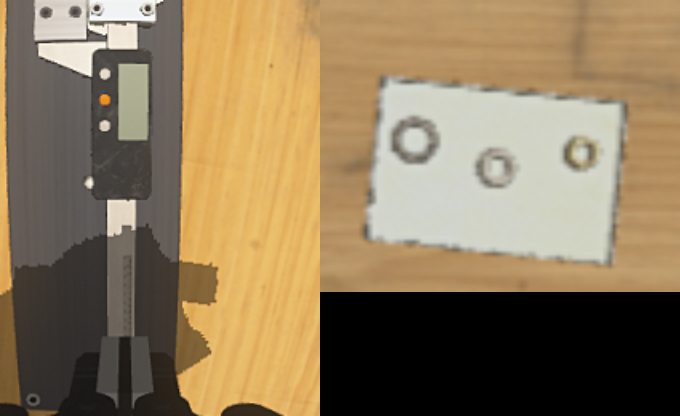

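The jaw blade sits against the anvil (row 42) and all three bushings stand in the tray. Handing in.

```bash
python3 -c "
from workcell import robot; print(robot.hand_in())"
```

```text
the job is handed in; nothing more can be done
None
```

The bushing stands in the middle of the tray with the other two still upright, the caliper jaw is home against the anvil, and the job was handed in at about 16.7 s; the micrometer and plug gauge were not touched.

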